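# Mount the gnaw bar between the holder's cups

### The job

Fit the wooden gnaw bar into the bar holder: put one tapered end into the cup of the fixed green post, lay the bar in the white saddle, then slide the orange tailstock up until its cup takes the other end and clamps the bar firmly, lifted clear of the saddle and with no end play, without crushing it. Leave the tailstock standing there, and leave the other things on the bench where they are.

Things in the scene. Friction and masses are not known exactly. Their poses are not given: they have to be found in the camera images.
- bar: the gnaw bar: pale brown apple wood, 150 mm tip to tip along its own y axis, about 60 g; the middle 98 mm is eight-sided, 26 mm across flats, and each end tapers over 26 mm from 24 mm to a 12 mm wide blunt tip. It lies on one flat on the bench. Origin: middle of its length, on the underside as it lies (13 mm below the bar's axis). Both ends are alike, either may go to either cup
- bar_a (a point): centre of the bar's tip at its -y end, on the bar's axis
- bar_b (a point): centre of the bar's tip at its +y end, on the bar's axis
- holder: the bar holder, fixed to the bench: aluminium rail 40 mm wide, 12 mm high, from y = -110 to +215 mm along its own y axis. Origin: on the bench under the rail's centre line, below the middle of the space between the cups. Green fixed post 50 x 25 mm, 98 mm high, at y = -106 to -81 mm, with the head cup on its +y face. The cup line runs along y at x = 0, 70 mm above the bench
- post_face (a point): point on the cup line on the +y face of the green post, 70 mm above the bench. The steel head cup is mounted here, opening toward the holder's +y: a funnel 26 mm long, 31 mm wide inside at the mouth, 9 mm at the bottom. It sits on a threaded stud, firmly set, that holds its back 0 to 14 mm out from this face, each time differently: feel for it. A seated tip is about 20 mm inside its mouth
- saddle: white V-shaped rest (sides at 45 degrees) on the rail at the holder's y = 37 to 49 mm, about 30 mm wide across the rail; origin at bench level under it. A level bar in it has its axis 4 mm below the cup line. Fingers that grip the bar some 22 mm from its middle, on the head cup's side, stay clear of it. Alone it cannot hold the bar, whose weight is off to the head side: that end must be in the cup
- tailstock (a joint): slide of the orange tailstock along the rail, m: growing as it moves away to the holder's +y, up to 0.098; starts at 0.080 to 0.094, clamps the bar somewhere between -0.002 and 0.016, as the head cup stands. Stiff: it takes about 6 N to slide and stays where it is left. Whether it clamps must be felt: press 8 to 18 N beyond the 6 N; cups and bar hardly give (some 30 N per mm) and 25 N would crush the bar's tips
- tail_cup: the same funnel cup on the tailstock, facing the head cup (opening toward the holder's -y). Origin: centre of its back; the mouth is 26 mm in front of it
- tail_seat (a point): point on the cup line in the tail cup, 20 mm inside its mouth, where the tip of a fully seated bar comes
- tail_push (a point): centre of the flat outer face of the orange tailstock block (block 50 mm wide across the rail, 25 mm thick along it, top 96 mm above the bench), 70 mm above the bench; push here toward the holder's -y. The free space behind it is open
- willow_ring: bystander: willow ring 100 mm wide, 16 mm thick, lying flat near the bar
- bucket: bystander: yellow plastic bucket, 200 mm wide, 190 mm high
- feeder: bystander: white ceramic feeder bowl, 148 mm wide, 55 mm high
- rake: bystander: steel grooming rake with blue handle, 195 mm long
- slicker: bystander: white slicker brush, 185 mm long
- tin: bystander: steel measuring cup 80 mm wide, 70 mm high
- drinker: bystander: green drinking bottle, 64 mm wide, 170 mm high
Things that resemble listed ones, but are neither listed nor needed, are in the scene too. What is meant by the bar is not black or purple, and is the smaller of those in its own colour.

How it is judged:
On the way:
1. one end of the bar is in the head cup and the bar lies in the saddle, let go, while the tailstock is still clear of it (((y of bar_a in the frame of post_face below 0.032 m and x of bar_a in the frame of post_face between -0.008 and 0.008 m and z of bar_a in the frame of post_face between -0.008 and 0.008 m) or (y of bar_b in the frame of post_face below 0.032 m and x of bar_b in the frame of post_face between -0.008 and 0.008 m and z of bar_b in the frame of post_face between -0.008 and 0.008 m)) and contact force between bar and saddle above 0.05 N and contact force between bar and the fingers below 0.05 N and value of joint tailstock above 0.03 m), for 0.2 s.
At the end, for the whole second after the job is handed in: One bar tip sits in the head cup (within 3 mm of the cup line, at most 24 mm from the green post), the other within 3 mm of the tail cup's seat point; the tail cup presses the bar with over 4 N; the bar is clear of the saddle; all at rest (((y of bar_a in the frame of post_face below 0.024 m and x of bar_a in the frame of post_face between -0.003 and 0.003 m and z of bar_a in the frame of post_face between -0.003 and 0.003 m and distance between bar_b and tail_seat below 0.003 m) or (y of bar_b in the frame of post_face below 0.024 m and x of bar_b in the frame of post_face between -0.003 and 0.003 m and z of bar_b in the frame of post_face between -0.003 and 0.003 m and distance between bar_a and tail_seat below 0.003 m)) and contact force between bar and tail_cup above 4 N and contact force between bar and saddle below 0.05 N and linear speed of bar below 0.01 m/s and velocity of joint tailstock below 0.005 m/s); the robot touches nothing.
It fails at once if the tail cup presses on the bar with more than 25 N (contact force between bar and tail_cup above 25 N).
It fails at once if a bystander is moved more than 40 mm (distance of any of willow_ring, bucket, feeder, rake, slicker, tin, drinker from where it was at the start of the episode above 0.04 m).
It also fails if it takes over 51 s, if anything falls off the work surface, if the arm or the gripper's body presses on something with over 40 N, if the wrist force passes 120 N, or if a joint passes its speed limit or range.

### The arm

A 7-joint arm with a two-finger parallel gripper is mounted at the origin on the work surface. World frame = base frame: x ahead of the robot, y to its left, z up, the work surface at z = 0. Lengths are in m, angles in rad, forces in N, time in s.
With the tool pointing down it reaches from about 0.4 to 0.9 m from the base axis. Payload 5.5 kg.
Tool frame: the origin (TCP) lies at the very end of the fingers, on their centre line; the grasp point (between the pads) lies 19 mm behind it (ctrl.grip_point_offset is the distance from the TCP to the grasp point, in m); z points along the fingers, y is the line along which they close (so a half turn about z gives the same grasp; the last joint's range is limited). The gripper opens to 85 mm and grips with 20 to 120 N. Pads are 22 mm wide; open, the fingers measure 114 mm over their backs; the gripper's body (76 mm by 85 mm) begins 54 mm behind the grasp point. The pads swing forward as they close: fully open they stand 13 mm farther back than shut.
Start: joints at [1.441, 0.501, -0.427, 1.55, 0.221, 1.138, -0.21], TCP at [0.249, -0.6, 0.231] pointing down, gripper open.
Joint ranges: [-2.88, 2.88], [-0.31, 2.03], [-1.54, 1.56], [0.2, 2.42], [-1.41, 4.55], [0.19, 2.02], [-2.57, 2.57]. Speed limits (rad/s): [2.57, 2.57, 3.14, 3.14, 3.14, 3.14, 3.14].

### API

Orientations are given as [roll, pitch, yaw] about the fixed x, y, z axes, in that order (R = Rz(yaw) Ry(pitch) Rx(roll)).
In Python, from cell import ctrl gives the robot as it stands.
- The arm moves only by the tool apply_moves, never from a script. Its argument "steps" is a list that holds one entry, the list of rows, each a list of 6 numbers: the shift along the tool's x, y, z in m, then the turn, a rotation vector about the tool's x, y, z in degrees. In form: [[[x, y, z, wx, wy, wz], ...]]. A call has 1 to 8 rows; each row is the pose to reach, as a shift and turn from the pose commanded when the call began, along the tool's axes at that moment; what a row does not reach only later rows make up. A row lasts 1/10 s, in which the tool goes at most 50 mm and 8.59 degrees, less where a joint would pass 70% of its speed; a pose out of reach is approached as far as the arm can. A call with a gripper value outside its range is refused whole. "fingers" is the closure in counts, from 0 (fully open) to 255 (shut), set as the call begins (left out, the last holds). The fingers move at their own pace and stop on an object; the grip force is fixed at half the most. Time passes only in rows, so rows that repeat a pose let the fingers close. It gives the time, the measured TCP pose, the force, the opening and the grip force at its end, in the units of the state.
- ctrl.state(): the state, without advancing time (a new reading comes with each control period).
- ctrl.grab_frame(name): name is "scene" or "top" or "wrist"; returns a dict with "img" (400x640x3 uint8, red, green, blue), "depth" (400x640 float32, m along the optical axis (not along the pixel's ray), 0 where there is no reading), "fx", "fy", "cx", "cy" (pixels), "rvec" (rotation vector, rad) and "tvec" (3), from world to camera coordinates, as OpenCV has them. Camera axes: x right, y down, z forward; pixel columns grow to the right and rows downward; lengths in m; the calibration is good to about 2 mm. A picture is of the moment at which its call begins.
- ctrl.hand_in(): hands the job in; it is judged then, once.
The state is a dict: "clock": time; "joint_positions": joint angles; "dq": joint speeds; "effort": joint torques, N m; "tool_pos": TCP position; "orientation": TCP orientation; "ft_force": force on the tool from outside, world axes, zero at the start; "ft_torque": the same for the moment, N m; "gripper_width": finger opening in m; "gripper_force": force on a finger pad.
Only numpy, scipy, OpenCV 4.12 (cv2) and the standard library are available. Lean on these libraries where they do the work, as an engineer would, in place of code of your own. Each camera call takes 0.05 s, during which the arm holds its last target. There are 200 camera calls.

## Working session

There is one attempt and no reset: what is moved stays moved. The work goes in short steps, Python scripts to look and compute and a tool call to move; the robot and the scene stay as the last step left them, time stands still between calls to the robot, and variables do not carry over. Pictures are saved under pics/ and viewed, at most 10 in all, crops included, and the job is handed in when it is done.

Besides the shell and the picture viewer there is one more tool, called after "Request:" as name([rows], argument=value, ...), one row to a line, values as JSON. apply_moves: Moves the arm, as the interface text tells. Its arguments: {"type":"object","properties":{"steps":{"type":"array"},"fingers":{"type":"number"}},"required":["steps"]}

```bash
mkdir -p pics; ls
cat > h.py <<'E'
from cell import ctrl
import numpy as np, cv2, pickle
from scipy.spatial.transform import Rotation as R
def grab(n,save=None):
    f=ctrl.grab_frame(n)
    if save: cv2.imwrite('pics/'+save+'.png',f['img'][:,:,::-1]); pickle.dump(f,open('pics/'+save+'.pkl','wb'))
    return f
def load(s): return pickle.load(open('pics/'+s+'.pkl','rb'))
def cam(f):
    M=R.from_rotvec(np.ravel(f['rvec'])).as_matrix(); return M,-M.T@np.ravel(f['tvec'])
def plane(f,uv,z):
    M,c=cam(f); uv=np.atleast_2d(uv).astype(float)
    d=np.c_[(uv[:,0]-f['cx'])/f['fx'],(uv[:,1]-f['cy'])/f['fy'],np.ones(len(uv))]@M
    return c+d*((z-c[2])/d[:,2])[:,None]
def cloud(f):
    M,c=cam(f); v,u=np.mgrid[:400,:640]; Z=f['depth']
    P=np.stack([(u-f['cx'])/f['fx']*Z,(v-f['cy'])/f['fy']*Z,Z],-1)
    return P@M+c
def pose():
    s=ctrl.state(); return np.array(s['tool_pos']),R.from_euler('xyz',s['orientation'])
def to(p,rpy=None):
    "shift and turn in tool axes, to reach world p (TCP)"
    t,r=pose(); d=r.inv().apply(np.array(p)-t)
    w=(r.inv()*R.from_euler('xyz',rpy)).as_rotvec(degrees=True) if rpy is not None else np.zeros(3)
    return np.round(d,4),np.round(w,2)
E
python3 - <<'E'
from h import *
for n in('scene','top'):
    f=grab(n,n+'0'); print(n,f['fx'],cam(f)[1],(f['depth']>0).mean())
print(ctrl.state())
E
```

```text
pics
scene 443.2804905312495 [1.10063956 0.68335953 1.17033779] 0.996203125
top 387.37489455948173 [0.39885261 0.01036077 1.1678283 ] 0.995921875
{'clock': 0.1, 'joint_positions': array([ 1.44118624,  0.50179748, -0.42679339,  1.5513544 ,  0.22080073,
        1.1382926 , -0.21031375]), 'dq': array([-0.00064625, -0.00158223,  0.00064789, -0.00331267,  0.00186751,
        0.00135604, -0.00019209]), 'effort': array([-1.11905514e-02, -5.70811987e+01, -5.83878189e+00, -2.81748050e+01,
        1.05530859e-02,  5.60543005e-03, -2.36806261e-05]), 'tool_pos': array([ 0.24852636, -0.59992763,  0.23033088]), 'orientation': array([-3.13979483e+00, -6.57538770e-05,  3.92834331e-01]), 'ft_force': array([-0.70770929, -0.21814467, -0.12566628]), 'ft_torque': array([ 0.00266399, -0.00953679, -0.0176488 ]), 'gripper_force': 0.0, 'gripper_width': 0.08581596632495223}
```

View pics/scene0.png

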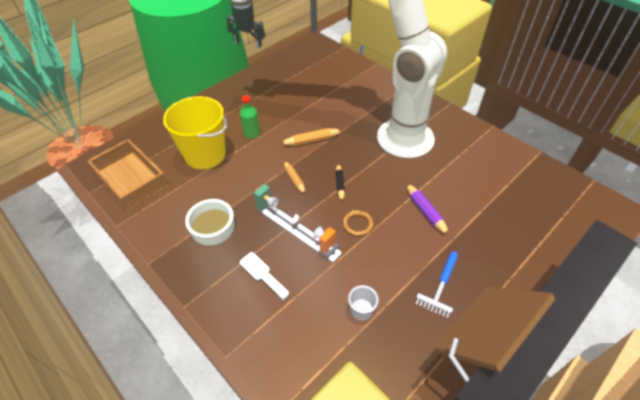

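View pics/top0.png

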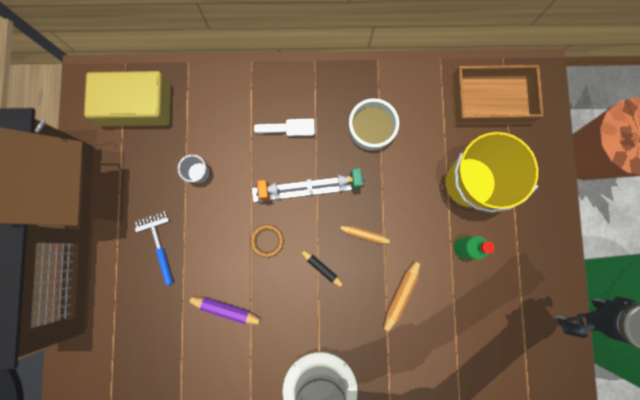

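The top view shows the small bar at about (365,235), the green post at (357,178) and the orange tailstock at (262,190). The larger bar in the same colour, at (402,296), is the decoy. Next I measure all three.

Run:
```python
from h import *
f=load('top0'); P=cloud(f); hsv=cv2.cvtColor(f['img'],cv2.COLOR_RGB2HSV)
def m(box,lo,hi,zlo,zhi):
    a=cv2.inRange(hsv,lo,hi)>0; b=np.zeros_like(a); b[box[1]:box[3],box[0]:box[2]]=1
    return a&b&(P[...,2]>zlo)&(P[...,2]<zhi)
b=m((335,220,395,250),(8,90,120),(25,255,255),.006,.05)
uv=np.argwhere(b)[:,::-1]; w=plane(f,uv,.018); c=w.mean(0); U,S,V=np.linalg.svd(w-c)
t=(w-c)@V[0]; print('bar',len(uv),c,V[0],np.degrees(np.arctan2(V[0][1],V[0][0])),t.min(),t.max(), P[b][:,2].max())
for n,lo,hi,box in(('green',(60,60,40),(95,255,255),(340,160,375,200)),('orange',(5,150,120),(20,255,255),(245,170,280,210))):
    g=m(box,lo,hi,.085,.11); q=P[g]; print(n,g.sum(),q.mean(0),q.min(0),q.max(0))
    (cx,cy),(s1,s2),an=cv2.minAreaRect(q[:,:2].astype(np.float32)*1000); print(cx,cy,s1,s2,an)
r=m((250,165,370,210),(0,0,120),(180,70,255),.006,.02); q=P[r]; c=q.mean(0);V=np.linalg.svd(q[:,:2]-c[:2])[2][0];print('rail',r.sum(),c,V,np.degrees(np.arctan2(V[1],V[0])),((q[:,:2]-c[:2])@V).min(),((q[:,:2]-c[:2])@V).max())
```

```text
bar 400 [ 0.44488263 -0.14257109  0.018     ] [2.89688319e-01 9.57121036e-01 7.35850626e-29] 73.1607029334827 -0.0746821307018657 0.07455331300819493 0.031664000888357524
green 155 [ 0.60087267 -0.11436832  0.09700011] [ 0.57747763 -0.12874236  0.086234  ] [ 0.62446699 -0.10099188  0.10397245]
601.6390380859375 -115.16815185546875 47.73213195800781 24.97102165222168 6.385192394256592
orange 156 [0.5733229  0.15145026 0.09510631] [0.54905845 0.13795955 0.08640522] [0.59780324 0.16411632 0.10019514]
574.0548706054688 152.04208374023438 49.46714782714844 24.67234230041504 5.498134136199951
rail 916 [0.58553241 0.02950445 0.01278401] [-0.09978802  0.99500872] 95.7269637401622 -0.13389792185093827 0.16181976203813753
```

```bash
python3 -c "
from h import *
print(to([.4385,-.1637,.231],[np.pi,0,np.radians(73.2)]))"
```

```text
(array([ 3.425e-01, -3.303e-01, -1.000e-04]), array([-9.000e-02, -5.000e-02, -5.069e+01]))
```

Request:
apply_moves([
  [[0.035,-0.033,0,0,0,-5],[0.07,-0.066,0,0,0,-11],[0.105,-0.1,0,0,0,-17],[0.14,-0.134,0,0,0,-23],[0.175,-0.168,0,0,0,-29],[0.21,-0.202,0,0,0,-35],[0.245,-0.236,0,0,0,-41],[0.28,-0.27,0,0,0,-46]],
])

```text
clock: 0.9
tool_pos: [0.4043, -0.242, 0.2312]
orientation: [-3.141, 0.0, 1.199]
ft_force: [1.5, -0.5, 0.4]
gripper_width: 0.0854
gripper_force: 0.0
```

```bash
python3 -c "
from h import *
print(to([.4385,-.1637,.16],[np.pi,0,np.radians(73.2)]),ctrl.state()['joint_positions'])"
```

```text
(array([0.0854, 0.0035, 0.0712]), array([-0.01,  0.02, -4.48])) [ 1.1790107   0.21980091 -0.78138119  1.9755164   0.1820913   1.01636591
 -0.0582422 ]
```

Request:
apply_moves([
  [[0.03,0.001,0.025,0,0,-2],[0.06,0.003,0.05,0,0,-4],[0.074,0.004,0.07,0,0,-4.5],[0.074,0.004,0.07,0,0,-4.5],[0.074,0.004,0.07,0,0,-4.5]],
])

```text
clock: 1.4
tool_pos: [0.4347, -0.1764, 0.1611]
orientation: [-3.14, -0.0, 1.275]
ft_force: [-0.1, -0.5, 0.4]
gripper_width: 0.0853
gripper_force: 0.0
```

Run:
```python
from h import *
print(pose()[0],ctrl.state()['orientation'])
f=grab('wrist','w1'); print(f['fx'],cam(f)); P=cloud(f); hsv=cv2.cvtColor(f['img'],cv2.COLOR_RGB2HSV)
print(np.median(P[...,2]))
b=(cv2.inRange(hsv,(8,90,120),(25,255,255))>0)&(P[...,2]>.006)&(P[...,2]<.04)
b=cv2.morphologyEx(b.astype(np.uint8),2,np.ones((3,3)))
n,l,s,c=cv2.connectedComponentsWithStats(b)
for i in np.argsort(-s[1:,4])[:3]+1:
    uv=np.argwhere(l==i)[:,::-1]; w=P[l==i]; (x,y),sz,a=cv2.minAreaRect(plane(f,uv,.013)[:,:2].astype(np.float32)*1000)
    print(s[i],x,y,sz,a,w[:,2].max(),w.mean(0))
```

```text
[ 0.43465891 -0.17639378  0.16113753] [-3.14036191e+00 -3.03135018e-04  1.27492793e+00]
324.3722630093508 (array([[ 0.95652567, -0.29164545, -0.00125707],
       [-0.27894229, -0.9161038 ,  0.2880018 ],
       [-0.08514602, -0.27513046, -0.95762904]]), array([ 0.45702662, -0.10730659,  0.30313324]))
0.000614003645256378
[  59  263  115   45 3430] 209.00970458984375 -220.65602111816406 (49.31824493408203, 113.42733001708984) 62.671104431152344 0.03849494576320528 [ 0.22349897 -0.21257842  0.02914507]
[ 300   52   31  172 3017] 444.4284973144531 -143.03369140625 (150.61770629882812, 26.14571762084961) 72.34766387939453 0.027529649309548543 [ 0.44121557 -0.15141429  0.02199863]
[217 282  63  31 965] 332.60418701171875 -277.12054443359375 (33.71524429321289, 62.6805534362793) 57.25735092163086 0.03794848438492471 [ 0.33199669 -0.26412015  0.02475871]
```

View pics/w1.png

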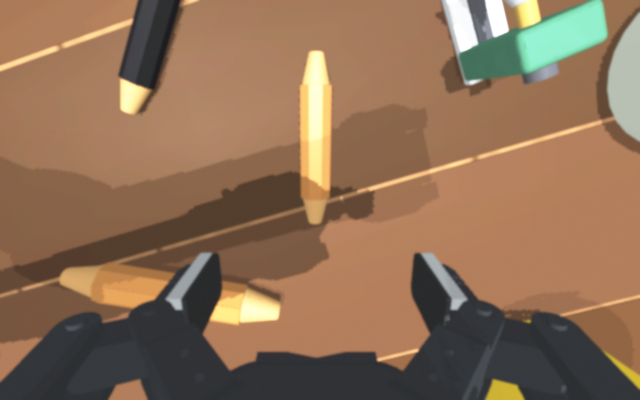

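The wrist view shows the bar at (315,135), measuring 150.6 × 26.1 mm as it should. I'll grip it 22 mm towards its near (-y) end.

```bash
python3 -c "
from h import *
print(to([.4378,-.1640,.002],[np.pi,0,np.radians(72.6)]))"
```

```text
(array([ 0.0135, -0.0012,  0.1597]), array([0.  , 0.02, 0.36]))
```

Request:
apply_moves([
  [[0.013,-0.001,0.04,0,0,0.3],[0.013,-0.001,0.08,0,0,0.3],[0.013,-0.001,0.12,0,0,0.3],[0.013,-0.001,0.145,0,0,0.3],[0.013,-0.001,0.155,0,0,0.3],[0.013,-0.001,0.158,0,0,0.3],[0.013,-0.001,0.158,0,0,0.3]],
])

```text
clock: 2.15
tool_pos: [0.4387, -0.1647, 0.0043]
orientation: [3.14, 0.0, 1.268]
ft_force: [-0.0, 0.8, 0.3]
gripper_width: 0.0855
gripper_force: 0.0
```

Request:
apply_moves([
  [[0,0,0,0,0,0],[0,0,0,0,0,0],[0,0,0,0,0,0],[0,0,0,0,0,0],[0,0,0,0,0,0],[0,0,0,0,0,0]],
], fingers=255)

```text
clock: 2.75
tool_pos: [0.4381, -0.164, 0.004]
orientation: [3.141, 0.001, 1.269]
ft_force: [-1.5, -0.4, 7.6]
gripper_width: 0.0246
gripper_force: 58.9
```

```bash
python3 -c "
from h import *
print(to([.47,-.17,.22],[np.pi,0,np.radians(95.85)]))"
```

```text
(array([ 0.0036,  0.0324, -0.216 ]), array([  0.03,   0.05, -23.13]))
```

Request:
apply_moves([
  [[0,0,-0.03,0,0,0],[0,0,-0.07,0,0,0],[0.001,0.01,-0.11,0,0,-6],[0.002,0.02,-0.15,0,0,-12],[0.004,0.032,-0.19,0,0,-18],[0.004,0.032,-0.215,0,0,-23.2],[0.004,0.032,-0.215,0,0,-23.2],[0.004,0.032,-0.215,0,0,-23.2]],
])

```text
clock: 3.55
tool_pos: [0.4691, -0.1697, 0.2182]
orientation: [-3.141, 0.001, 1.672]
ft_force: [-0.0, 0.3, -0.7]
gripper_width: 0.0244
gripper_force: 59.8
```

Run:
```python
from h import *
s=ctrl.state(); print(s['tool_pos'],s['orientation'],s['gripper_width'],s['ft_force'],s['joint_positions'])
f=grab('wrist','w2'); P=cloud(f); hsv=cv2.cvtColor(f['img'],cv2.COLOR_RGB2HSV)
for n,lo,hi in(('green',(60,60,40),(95,255,255)),('orange',(5,150,120),(20,255,255))):
    g=(cv2.inRange(hsv,lo,hi)>0)&(P[...,2]>.09)&(P[...,2]<.105)&(P[...,0]>.53)&(P[...,1]>-.2); q=P[g]
    if g.sum()>20: print(n,g.sum(),q[:,2].mean(),cv2.minAreaRect(q[:,:2].astype(np.float32)*1000), np.argwhere(g).min(0),np.argwhere(g).max(0))
b=(cv2.inRange(hsv,(8,60,90),(25,255,255))>0)&(P[...,2]>.15)
uv=np.argwhere(b)[:,::-1]; q=P[b]
if len(q): print('bar',len(q),cv2.minAreaRect(q[:,:2].astype(np.float32)*1000),np.percentile(q[:,2],[5,50,95]))
```

```text
[ 0.46914097 -0.16974604  0.21817631] [-3.14141864e+00  7.71250194e-04  1.67198234e+00] 0.024378620321222018 [-0.04475019  0.3493037  -0.6546016 ] [ 1.07656077  0.34266209 -0.93284453  1.92552108  0.32119472  1.030133
  0.10419801]
green 1913 0.09680264710793975 ((602.2865600585938, -115.18650817871094), (49.52580642700195, 24.714845657348633), 6.264111042022705) [124 452] [155 518]
bar 15662 ((467.5307312011719, -145.9478759765625), (113.3563003540039, 109.10857391357422), 52.7813720703125) [0.23155018 0.23731859 0.29185315]
```

View pics/w2.png

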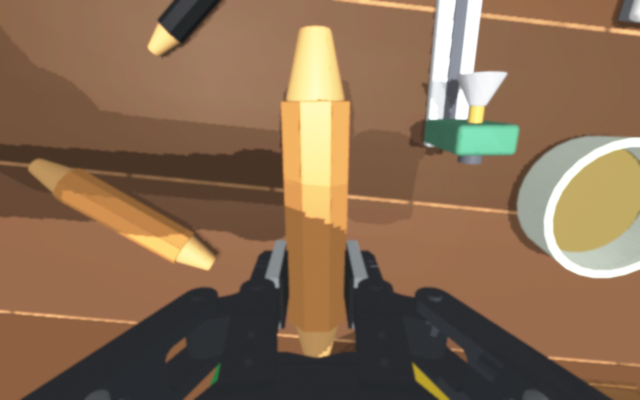

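Run:
```python
from h import *
f=load('w2'); P=cloud(f); hsv=cv2.cvtColor(f['img'],cv2.COLOR_RGB2HSV)
print('top flat z',[np.round(np.median(P[r,308:323],0),4) for r in(110,140,170)])
print('tip',plane(f,[[315.5,27]],.227),np.round(P[30,315],4))
u=np.array([-.1037,.9946]);n=np.array([.9946,.1037]);c=np.array([.6019,-.1151])
m=np.zeros((400,640),bool); m[65:125,455:510]=1; m&=(P[...,2]>.05)&(cv2.inRange(hsv,(0,0,0),(180,60,255))>0)
q=P[m]; a=(q[:,:2]-c)@u-.0125; b=(q[:,:2]-c)@n
print('cup from face',np.percentile(a,[0,1,50,99,100]),'lat',b.min(),b.max(),'z',q[:,2].max())
k=a>np.percentile(a,90); print(b[k].min(),b[k].max())
# plan: holder frame y -> TCP world
o=c+.0935*u
for y in(.023,): print(o,o+u*y, to([*(o+u*y),.2],[np.pi,0,np.radians(95.95)]))
```

```text
top flat z [array([ 0.4626, -0.1014,  0.2392]), array([ 0.4637, -0.1121,  0.2396]), array([ 0.4648, -0.1232,  0.2395])]
tip [[ 0.45978994 -0.07221668  0.227     ]] [ 0.4598 -0.0744  0.2333]
cup from face [-0.00038705 -0.00014481  0.02970727  0.03931767  0.03951474] lat -0.13671926840708132 0.02186857846333269 z 0.3600936182074449
-0.01843392068590734 0.017266288060655992
[ 0.59220405 -0.0221049 ] [0.58981895 0.0007709 ] (array([0.1571, 0.138 , 0.0171]), array([-0.1 , -0.01, -0.14]))
```

Request:
apply_moves([
  [[0.025,0.022,0.003,0,0,0],[0.055,0.048,0.008,0,0,0],[0.087,0.076,0.014,0,0,0],[0.119,0.104,0.017,0,0,0],[0.145,0.127,0.017,0,0,-0.1],[0.157,0.138,0.017,-0.1,0,-0.1],[0.157,0.138,0.017,-0.1,0,-0.1],[0.157,0.138,0.017,-0.1,0,-0.1]],
])

```text
clock: 4.4
tool_pos: [0.5893, 0.0008, 0.1994]
orientation: [-3.14, -0.0, 1.676]
ft_force: [0.3, -0.3, -1.3]
gripper_width: 0.0246
gripper_force: 59.7
```

Run:
```python
from h import *
print(ctrl.state()['ft_force'],to([.5899,.0003,.0617],[np.pi,0,np.radians(95.95)]))
f=grab('wrist','w3'); P=cloud(f); hsv=cv2.cvtColor(f['img'],cv2.COLOR_RGB2HSV)
g=(cv2.inRange(hsv,(3,150,100),(20,255,255))>0)&(P[...,2]>.09)&(P[...,2]<.105)&(P[...,1]>.1); q=P[g]
if g.sum()>20: print(g.sum(),q[:,2].mean(),cv2.minAreaRect(q[:,:2].astype(np.float32)*1000))
```

```text
[ 0.34662386 -0.26159673 -1.27469788] (array([-0.0006,  0.0008,  0.1377]), array([-0.1 , -0.  ,  0.09]))
```

View pics/w3.png

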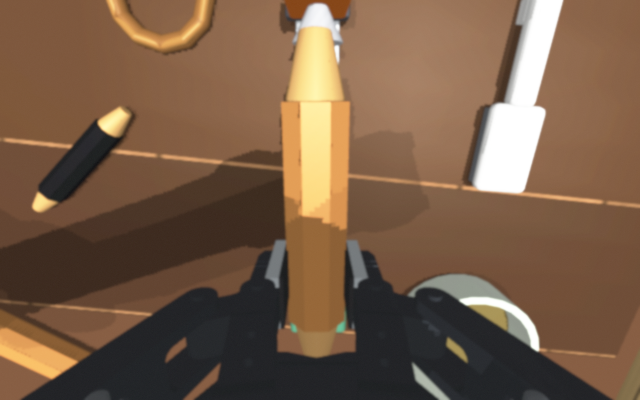

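The bar is now in line above the rail, with the tail cup straight ahead at (320,15), so I lower it between the cups.

Request:
apply_moves([
  [[0,0.001,0.03,0,0,0],[0,0.001,0.06,0,0,0],[0,0.001,0.09,0,0,0],[0,0.001,0.115,0,0,0],[0,0.001,0.13,0,0,0],[0,0.001,0.137,0,0,0],[0,0.001,0.137,0,0,0],[0,0.001,0.137,0,0,0]],
])

```text
clock: 5.25
tool_pos: [0.5927, 0.0009, 0.0653]
orientation: [3.138, 0.0, 1.675]
ft_force: [-0.1, 1.2, 0.1]
gripper_width: 0.0246
gripper_force: 59.7
```

Run:
```python
from h import *
t,_=pose(); u=np.array([-.1037,.9946]);n=np.array([.9946,.1037]);o=np.array([.5922,-.0221]); print('holder frame',(t[:2]-o)@n,(t[:2]-o)@u,t[2],ctrl.state()['ft_force'])
```

```text
holder frame 0.0028804453233550412 0.02285395676133888 0.06534751841410733 [-0.10812522  1.20658206  0.10232607]
```

Request:
apply_moves([
  [[-0.005,-0.001,0.001,0,0,0],[-0.01,-0.001,0.001,0,0,0],[-0.014,-0.001,0.001,0,0,0],[-0.014,-0.001,0.001,0,0,0],[-0.014,-0.001,0.001,0,0,0]],
])

```text
clock: 5.75
tool_pos: [0.5925, -0.0133, 0.0635]
orientation: [3.14, 0.0, 1.675]
ft_force: [-0.6, 0.2, -0.7]
gripper_width: 0.0246
gripper_force: 59.7
```

```bash
cat >> h.py <<'E'
def hf():
    s=ctrl.state(); t=np.array(s['tool_pos']); u=np.array([-.1037,.9946]);n=np.array([.9946,.1037]);o=np.array([.5922,-.0221]); F=s['ft_force']
    print('holder x %.1f y %.1f z %.1f'%((t[:2]-o)@n*1e3,(t[:2]-o)@u*1e3,t[2]*1e3),'F x %.1f y %.1f z %.1f'%(F[:2]@n,F[:2]@u,F[2]),s['orientation'])
E
python3 -c "
from h import *
hf()"
```

```text
holder x 1.2 y 8.7 z 63.5 F x -0.5 y 0.3 z -0.7 [3.13960266e+00 5.06723342e-05 1.67505157e+00]
```

Request:
apply_moves([
  [[-0.004,-0.001,0.0015,0,0,0],[-0.008,-0.001,0.0015,0,0,0],[-0.012,-0.001,0.0015,0,0,0],[-0.014,-0.001,0.0015,0,0,0],[-0.014,-0.001,0.0015,0,0,0],[-0.014,-0.001,0.0015,0,0,0]],
])

```text
clock: 6.35
tool_pos: [0.5929, -0.027, 0.0618]
orientation: [3.14, -0.0, 1.675]
ft_force: [-0.1, 0.6, -1.1]
gripper_width: 0.0243
gripper_force: 59.7
```

```bash
python3 -c "
from h import *
hf()"
```

```text
holder x 0.2 y -4.9 z 61.8 F x -0.1 y 0.6 z -1.1 [ 3.13978606e+00 -1.64641630e-04  1.67548356e+00]
```

Request:
apply_moves([
  [[-0.001,0,0,0,0,0],[-0.002,0,0,0,0,0],[-0.003,0,0,0,0,0],[-0.004,0,0,0,0,0],[-0.004,0,0,0,0,0],[-0.004,0,0,0,0,0]],
])

```text
clock: 6.95
tool_pos: [0.5934, -0.0302, 0.0618]
orientation: [3.139, -0.001, 1.676]
ft_force: [1.3, 2.4, -1.4]
gripper_width: 0.0247
gripper_force: 59.6
```

```bash
python3 -c "
from h import *
hf()"
```

```text
holder x 0.3 y -8.1 z 61.8 F x 1.6 y 2.2 z -1.4 [ 3.13946221e+00 -9.25022280e-04  1.67627887e+00]
```

Request:
apply_moves([
  [[-0.001,0,0,0,0,0],[-0.002,0,0,0,0,0],[-0.002,0,0,0,0,0],[-0.002,0,0,0,0,0]],
])

```text
clock: 7.35
tool_pos: [0.5934, -0.0307, 0.0618]
orientation: [3.139, -0.003, 1.677]
ft_force: [0.8, 6.0, -3.1]
gripper_width: 0.0243
gripper_force: 59.5
```

```bash
python3 -c "
from h import *
hf()"
```

```text
holder x 0.3 y -8.7 z 61.8 F x 1.4 y 5.9 z -3.1 [ 3.13930812e+00 -2.64735801e-03  1.67721936e+00]
```

Request:
apply_moves([
  [[0.0012,0,0.001,0,-1,0],[0.0012,0,0.0018,0,-2,0],[0.0012,0,0.002,0,-2.1,0],[0.0012,0,0.002,0,-2.1,0],[0.0012,0,0.002,0,-2.1,0]],
])

```text
clock: 7.85
tool_pos: [0.5935, -0.0311, 0.0599]
orientation: [3.139, 0.036, 1.676]
ft_force: [1.4, 4.9, -2.0]
gripper_width: 0.0247
gripper_force: 59.5
```

```bash
python3 -c "
from h import *
hf()"
```

```text
holder x 0.4 y -9.1 z 59.9 F x 1.9 y 4.8 z -2.0 [3.13940068 0.03580172 1.67601904]
```

Request:
apply_moves([
  [[0.001,0,0.0005,0,-0.4,0],[0.001,0,0.0005,0,-0.4,0],[0.001,0,0.0005,0,-0.4,0]],
])

```text
clock: 8.15
tool_pos: [0.5937, -0.0311, 0.0595]
orientation: [3.139, 0.044, 1.675]
ft_force: [2.0, 3.2, -1.1]
gripper_width: 0.0244
gripper_force: 59.7
```

Request:
apply_moves([
  [[0,0,0,0,0,0],[0,0,0,0,0,0],[0,0,0,0,0,0],[0,0,0,0,0,0],[0,0,0,0,0,0],[0,0,0,0,0,0],[0,0,0,0,0,0],[0,0,0,0,0,0]],
], fingers=0)

```text
clock: 8.95
tool_pos: [0.5933, -0.0308, 0.0593]
orientation: [3.14, 0.044, 1.676]
ft_force: [-0.2, -0.2, -0.4]
gripper_width: 0.0855
gripper_force: 0.0
```

```bash
python3 -c "
from h import *
hf(); grab('wrist','w4'); grab('scene','s4')
a=cv2.imread('pics/w4.png'); b=cv2.resize(cv2.imread('pics/s4.png')[170:280,220:360],(640,503))
cv2.imwrite('pics/c4.png',np.vstack([cv2.resize(a,(480,300)),cv2.resize(b,(480,300))]))"
```

```text
holder x 0.1 y -8.8 z 59.3 F x -0.3 y -0.2 z -0.4 [3.13985363 0.0436728  1.67557409]
```

View pics/c4.png

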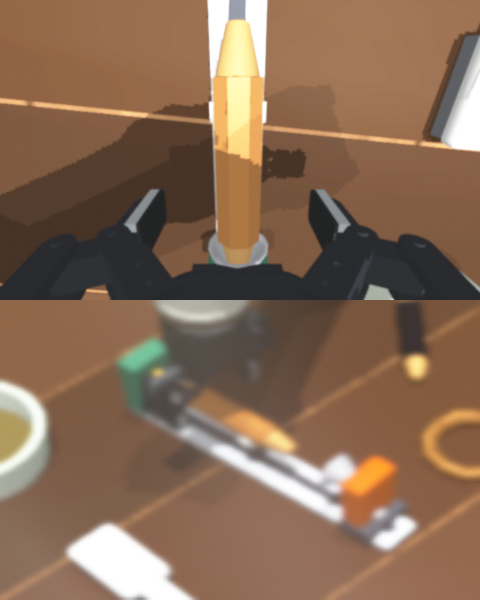

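The bar rests in the saddle with its end in the head cup. Now I retreat, shut the fingers and go round behind the tailstock.

Request:
apply_moves([
  [[0,0,-0.015,0,0,0],[0,0,-0.04,0,0,0],[0,0,-0.08,0,0,0],[0,0,-0.12,0,1,0],[0,0,-0.12,0,2.5,0],[0,0,-0.12,0,2.5,0]],
])

```text
clock: 9.65
tool_pos: [0.5935, -0.0268, 0.1811]
orientation: [3.137, 0.001, 1.674]
ft_force: [0.4, 0.6, -0.4]
gripper_width: 0.0857
gripper_force: 0.0
```

```bash
python3 -c "
from h import *
hf(); print(to([.5695,.1967,.18],[np.pi,0,np.radians(95.95)]))"
```

```text
holder x 0.8 y -4.8 z 181.1 F x 0.5 y 0.6 z -0.4 [3.13687767e+00 1.11866652e-03 1.67381145e+00]
(array([ 0.2248, -0.0009,  0.0008]), array([ 0.27,  0.06, -0.05]))
```

Request:
apply_moves([
  [[0.03,0,0,0.2,0,0],[0.07,0,0,0.2,0,0],[0.11,-0.001,0,0.2,0,0],[0.15,-0.001,0,0.2,0,0],[0.19,-0.001,0,0.2,0,0],[0.217,-0.001,0,0.2,0,0],[0.225,-0.001,0,0.2,0,0],[0.225,-0.001,0,0.2,0,0]],
], fingers=255)

```text
clock: 10.45
tool_pos: [0.5668, 0.1991, 0.1783]
orientation: [-3.138, 0.0, 1.679]
ft_force: [-0.7, -0.2, 0.6]
gripper_width: 0.0001
gripper_force: 0.0
```

```bash
python3 -c "
from h import *
hf(); print(to([.5695,.1967,.055],[np.pi,0,np.radians(95.95)]))"
```

```text
holder x -2.3 y 222.6 z 178.3 F x -0.8 y -0.2 z 0.6 [-3.13818693e+00  2.37249416e-04  1.67855753e+00]
(array([-0.0027,  0.0028,  0.1233]), array([-0.2 ,  0.01,  0.22]))
```

Request:
apply_moves([
  [[0,0.001,0.03,0,0,0],[0,0.002,0.07,0,0,0],[0,0.002,0.1,0,0,0],[0,0.002,0.12,0,0,0],[0,0.002,0.123,0,0,0],[-0.008,0.002,0.123,0,0,0],[-0.013,0.002,0.123,0,0,0],[-0.013,0.002,0.123,0,0,0]],
])

```text
clock: 11.25
tool_pos: [0.5726, 0.1833, 0.0574]
orientation: [3.141, 0.001, 1.673]
ft_force: [0.5, -0.5, 0.3]
gripper_width: 0.0003
gripper_force: 0.0
```

```bash
python3 -c "
from h import *
hf()"
```

```text
holder x 1.9 y 206.3 z 57.4 F x 0.4 y -0.5 z 0.3 [3.14118283e+00 1.05494043e-03 1.67290891e+00]
```

Request:
apply_moves([
  [[-0.004,-0.001,0,0,0,0.1],[-0.008,-0.002,0,0,0,0],[-0.011,-0.002,0,0,0,0],[-0.014,-0.002,0,0,0,0],[-0.017,-0.002,0,0,0,0],[-0.02,-0.002,0,0,0,0],[-0.023,-0.002,0,0,0,0],[-0.026,-0.002,0,0,0,0]],
])

```text
clock: 12.05
tool_pos: [0.5719, 0.1626, 0.0572]
orientation: [3.141, -0.004, 1.678]
ft_force: [-1.3, 5.6, 2.2]
gripper_width: -0.0
gripper_force: 3.6
```

```bash
python3 -c "
from h import *
hf()"
```

```text
holder x -1.0 y 185.8 z 57.2 F x -0.7 y 5.7 z 2.2 [ 3.14120837 -0.00411253  1.67813227]
```

Request:
apply_moves([
  [[-0.004,0,0,0,0,0],[-0.008,0,0,0,0,0],[-0.012,0,0,0,0,0],[-0.016,0,0,0,0,0],[-0.02,0,0,0,0,0],[-0.024,0,0,0,0,0],[-0.028,0,0,0,0,0],[-0.032,0,0,0,0,0]],
])

```text
clock: 12.85
tool_pos: [0.5754, 0.1307, 0.0572]
orientation: [3.141, -0.004, 1.678]
ft_force: [-1.3, 5.9, 3.0]
gripper_width: -0.0002
gripper_force: 3.7
```

```bash
python3 -c "
from h import *
hf()
f=grab('top','t5'); P=cloud(f); hsv=cv2.cvtColor(f['img'],cv2.COLOR_RGB2HSV)
a=cv2.resize(f['img'][150:230,240:380,::-1],(700,400)); cv2.imwrite('pics/c5.png',a)"
```

```text
holder x -0.9 y 153.8 z 57.2 F x -0.6 y 6.0 z 3.0 [ 3.14119449 -0.00400312  1.67823813]
```

View pics/c5.png

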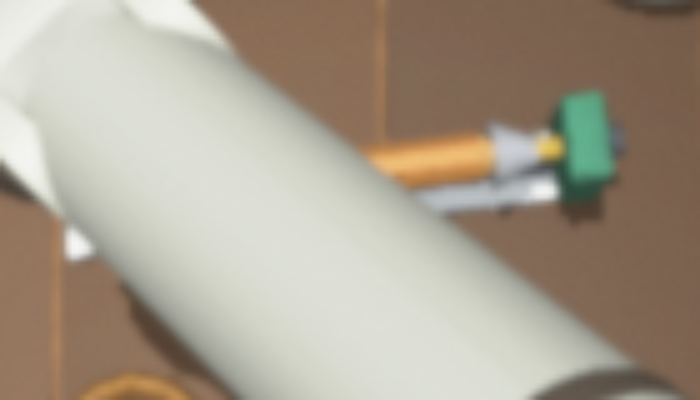

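The arm hides the tail end, but the bar still sits in the head cup at (500,150) and sliding takes a steady 6 N. I continue more slowly.

Request:
apply_moves([
  [[-0.002,0,0,0,0,0],[-0.004,0,0,0,0,0],[-0.006,0,0,0,0,0],[-0.008,0,0,0,0,0],[-0.01,0,0,0,0,0]],
])

```text
clock: 13.4
tool_pos: [0.5765, 0.1205, 0.0572]
orientation: [3.141, -0.003, 1.678]
ft_force: [-1.6, 6.6, 3.0]
gripper_width: -0.0
gripper_force: 3.7
```

```bash
python3 -c "
from h import *
hf()"
```

```text
holder x -0.8 y 143.4 z 57.2 F x -0.9 y 6.8 z 3.0 [ 3.1412586  -0.00333248  1.67797756]
```

Request:
apply_moves([
  [[-0.002,0,0,0,0,0],[-0.003,0,0,0,0,0],[-0.004,0,0,0,0,0],[-0.005,0,0,0,0,0]],
])

```text
clock: 13.8
tool_pos: [0.577, 0.1159, 0.0572]
orientation: [3.141, -0.004, 1.678]
ft_force: [-0.5, 7.3, 3.9]
gripper_width: -0.0003
gripper_force: 3.9
```

```bash
python3 -c "
from h import *
hf()"
```

```text
holder x -0.8 y 138.9 z 57.2 F x 0.2 y 7.3 z 3.9 [ 3.14112198 -0.00382246  1.67821457]
```

Request:
apply_moves([
  [[-0.001,0,0,0,0,0],[-0.002,0,0,0,0,0],[-0.003,0,0,0,0,0],[-0.004,0,0,0,0,0]],
])

```text
clock: 14.2
tool_pos: [0.5774, 0.112, 0.0572]
orientation: [3.141, -0.004, 1.678]
ft_force: [-0.2, 6.8, 3.3]
gripper_width: 0.0002
gripper_force: 4.0
```

```bash
python3 -c "
from h import *
hf()"
```

```text
holder x -0.8 y 134.9 z 57.2 F x 0.5 y 6.8 z 3.3 [ 3.14111917 -0.0038107   1.67828667]
```

Request:
apply_moves([
  [[-0.001,0,0,0,0,0],[-0.002,0,0,0,0,0],[-0.003,0,0,0,0,0]],
])

```text
clock: 14.5
tool_pos: [0.5777, 0.1092, 0.0572]
orientation: [3.141, -0.004, 1.678]
ft_force: [-0.8, 8.7, 2.6]
gripper_width: 0.0
gripper_force: 4.6
```

```bash
python3 -c "
from h import *
hf()"
```

```text
holder x -0.8 y 132.1 z 57.2 F x 0.1 y 8.7 z 2.6 [ 3.14114429 -0.00413498  1.67835163]
```

Force is rising near the expected clamp position (131), so I go on in small steps.

Request:
apply_moves([
  [[-0.001,0,0,0,0,0],[-0.0015,0,0,0,0,0],[-0.0015,0,0,0,0,0]],
])

```text
clock: 14.8
tool_pos: [0.5777, 0.1091, 0.0572]
orientation: [3.141, -0.006, 1.679]
ft_force: [-0.5, 9.8, 1.4]
gripper_width: -0.0002
gripper_force: 5.0
```

```bash
python3 -c "
from h import *
hf()"
```

```text
holder x -0.8 y 132.0 z 57.2 F x 0.6 y 9.8 z 1.4 [ 3.14069536 -0.00586137  1.67925469]
```

Request:
apply_moves([
  [[-0.001,0,0,0,0,0],[-0.0015,0,0,0,0,0],[-0.0015,0,0,0,0,0]],
])

```text
clock: 15.1
tool_pos: [0.5777, 0.109, 0.0572]
orientation: [3.14, -0.007, 1.68]
ft_force: [-0.6, 11.7, 1.5]
gripper_width: 0.0001
gripper_force: 5.8
```

```bash
python3 -c "
from h import *
hf()"
```

```text
holder x -0.8 y 131.9 z 57.2 F x 0.7 y 11.7 z 1.5 [ 3.14039167 -0.0074888   1.68025403]
```

Request:
apply_moves([
  [[-0.001,0,0,0,0,0],[-0.002,0,0,0,0,0],[-0.003,0,0,0,0,0],[-0.003,0,0,0,0,0]],
])

```text
clock: 15.5
tool_pos: [0.5777, 0.1087, 0.0573]
orientation: [3.14, -0.011, 1.682]
ft_force: [-0.1, 17.1, -0.6]
gripper_width: 0.0
gripper_force: 7.6
```

Request:
apply_moves([
  [[-0.001,0,0,0,0,0],[-0.0015,0,0,0,0,0],[-0.0015,0,0,0,0,0]],
])

```text
clock: 15.8
tool_pos: [0.5777, 0.1087, 0.0573]
orientation: [3.139, -0.013, 1.683]
ft_force: [-0.4, 19.6, -1.5]
gripper_width: 0.0002
gripper_force: 10.2
```

```bash
python3 -c "
from h import *
hf()"
```

```text
holder x -0.8 y 131.5 z 57.3 F x 1.7 y 19.5 z -1.5 [ 3.13945121 -0.01265782  1.68311491]
```

About 13.5 N of clamping beyond friction, so I back off and check.

Request:
apply_moves([
  [[0.004,0,0,0,0,0],[0.01,0,0,0,0,0],[0.02,0,0,0,0,0],[0.04,0,0,0,0,0],[0.06,0,-0.02,0,0,0],[0.08,0,-0.06,0,0,0],[0.1,0,-0.1,0,0,0],[0.12,0,-0.14,0,0,0]],
])

```text
clock: 16.6
tool_pos: [0.5652, 0.2177, 0.1972]
orientation: [-3.139, 0.001, 1.676]
ft_force: [1.2, 0.4, 0.5]
gripper_width: 0.0001
gripper_force: 0.0
```

Request:
apply_moves([
  [[0,-0.04,-0.02,0,0,0],[0,-0.08,-0.04,0,0,0],[0,-0.12,-0.05,0,0,0],[0,-0.16,-0.05,0,0,0],[0,-0.16,-0.05,0,0,0]],
])

```text
clock: 17.1
tool_pos: [0.4016, 0.1996, 0.2457]
orientation: [-3.137, 0.006, 1.679]
ft_force: [0.8, -0.4, 0.2]
gripper_width: -0.0002
gripper_force: 0.0
```

Run:
```python
from h import *
f=grab('top','t6'); s=grab('scene','s6'); hf()
a=cv2.resize(f['img'][150:220,250:380,::-1],(650,350)); b=cv2.resize(s['img'][175:265,235:360,::-1],(650,240*650//333//2))
cv2.imwrite('pics/c6.png',np.vstack([a,b]))
P=cloud(f); hsv=cv2.cvtColor(f['img'],cv2.COLOR_RGB2HSV)
u=np.array([-.1037,.9946]);n=np.array([.9946,.1037]);o=np.array([.5922,-.0221])
q=(P[...,:2]-o); X=q@n;Y=q@u
m=(abs(X)<.006)&(Y>-.03)&(Y<.058); z=P[...,2]
for y in np.arange(-.03,.055,.02):
    k=m&(Y>=y)&(Y<y+.02); print(round(y,3),k.sum(),np.median(z[k]))
```

```text
holder x -161.5 y 239.9 z 246.6 F x -0.1 y 0.7 z 0.3 [-3.14121838e+00  2.60004588e-03  1.67539511e+00]
-0.03 36 0.08252972103292178
-0.01 35 0.08256928722341739
0.01 34 0.08160300987738212
0.03 31 0.08247801639419117
0.05 16 0.0827977743899837
```

View pics/c6.png

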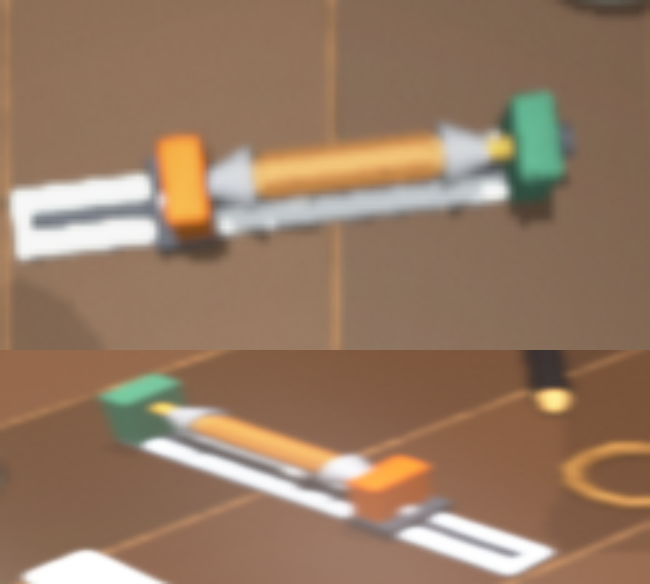

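The bar is level, with its top at 82.5 mm (83 expected on the cup line). It sits in both cups and the robot is clear, so I hand in.

```bash
python3 -c "
from cell import ctrl
print(ctrl.hand_in())"
```

```text
the job is handed in; nothing more can be done
None
```

I clamped the bar between the two cups, lifted clear of the saddle, and handed the job in at about 17 s of the 51 s allowed; I pressed with about 13.5 N beyond sliding friction, and hand-in returned no verdict.

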